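# Open the battery strongbox by its combination dial

## Task

Open the battery strongbox on the bench: turn its dial left to 12, then right to 5, then left again, feeling the bolt being drawn, until the dial comes up firmly against its stop, without forcing it; let go of the dial and lift the lid by its handle to at least 40 degrees, where it stays by itself. Overrun neither number, and leave everything else on the bench where it is.

Things in the scene. Friction and masses are not known exactly. Their poses are not given: they have to be found in the camera images.
- chest: Grey steel battery strongbox bolted to the bench, 250 deep (its x) x 320 wide (its y) x 125 mm high, with a lid 10 mm thick (lid top 135 mm above the bench). Origin: centre of its underside; its x points from the front (handle side, towards the robot) to the hinge at the back, z up. It does not move.
- dial_center (a point): On the upright axis of the combination dial, half-way up its knob: 163 mm above the bench, 25 mm behind the box's middle (lid shut). Round fluted knob 40 mm across, 34 mm high (146 to 180 mm above the bench), held from above at any yaw, on a black disc 76 mm across (upper face at 146 mm) in an aluminium bezel 92 mm across (upper face at 141 mm). Knob and disc turn as one.
- dial_index (a point): The index: a dark line on the dial's bezel, on the hinge side, fixed to the lid; the number opposite it is the one that is set. The disc has 40 white graduations of 9 degrees, numbers growing clockwise round the disc: every 5th is longer, every 10th longer still, 0 is the one broad bar.
- dial (a joint): Angle of the dial (rad), growing as it is turned LEFT (anticlockwise from above); number at the index = value x 40 / (2 pi): 5 is 0.785, 12 is 1.885. At the start it stands between 3 and 6. It stays where it is left; friction 0.05 N m, up to 0.15 N m with wheels carried along, with a small click near 7.
- lock_case: Lock case, 100 x 90 x 22 mm, under the lid below the dial, moving with the lid; origin on the dial's axis, 10 mm below the lid's top. It holds two wheels (cleared at the start) and the bolt. Dial 12 and 5 to half a division (0.08 rad); overrunning either sets a wheel wrong: to clear, turn right past 1 and begin again. After the right sequence the bolt catches near 7; drawing it takes 0.25 N m.
- stop: Stop block with set screw, under the lid 44 mm in front of the hinge line, 36 mm right of the middle; origin at its centre. The drawn bolt meets the screw anywhere from 9.2 to 11.7 on the dial, not measurable from outside. From there the torque of a halted hand climbs 0.08 N m per 0.01 rad: risen by 0.2 N m it is some 12 N on the stop; it may bear 35 N (0.5 N m). Past 12.3: bolt not caught.
- lid_handle (a point): Middle of the lid's handle: a round steel bar 10 mm thick and 100 mm long, running along the box's width, its axis 38 mm above the lid's top face (173 mm above the bench, lid shut), 110 mm in front of the dial's axis, on posts at its two ends (90 mm free between them).
- lid_hinge (a point): Middle of the hinge line at the back upper edge of the box, 125 mm above the bench; it runs along the box's y. The handle bar lies 210 mm in front of it and 48 mm above it while the lid is shut.
- lid (a joint): Opening angle of the lid (rad): 0 shut, growing as the front edge rises, up to 1.6. The hinge is stiff: the lid (about 1 kg) stays at whatever angle it is left; lifting takes about 13 N at the handle.
- car_mid (a point): Bystander: small four-wheeled robot car with yellow-hubbed tyres, 170 x 140 x 75 mm; the point is 35 mm above the bench at its middle. Not to be disturbed.
- meter_mid (a point): Bystander: orange-cased hand multimeter lying on its back, 175 x 82 x 40 mm; the point is its middle, 20 mm up. Not to be disturbed.
- driver_grip (a point): Bystander: screwdriver lying on the bench, 160 mm long; the point is the middle of its handle. Not to be disturbed.
- mouse_mid (a point): Bystander: black computer mouse, 100 x 60 x 32 mm; the point is its middle, 15 mm up. Not to be disturbed.
- tyre_mid (a point): Bystander: spare robot wheel lying flat, 65 mm across, 26 mm high; the point is its middle, 13 mm up. Not to be disturbed.
- bottle_mid (a point): Bystander: closed plastic bottle standing, 64 mm across, 200 mm high; the point is its middle, 100 mm up. Not to be disturbed.

How it is judged:
On the way, in this order (a step that is already met when the one before it is completed fails the run):
1. the dial is turned left to 12 (value of joint dial between 1.74496 and 2.02496 rad), for 0.05 s.
2. the dial is turned back right to 5 (value of joint dial between 0.645398 and 0.925398 rad), for 0.05 s.
3. the dial, turned left, has drawn the bolt up against its stop (more than 3 N) with the lid still down (contact force between lock_case and stop above 3 N and value of joint lid below 0.05 rad), for 0.1 s.
At the end, for the whole second after the job is handed in: The lid stands open at least 40 degrees (0.698 rad) and at rest by itself. The lock is a working two-wheel lock: its bolt can only be drawn to its stop after the dial was turned left to 12 and right to 5, each to within about half a division (value of joint lid above 0.698 rad and velocity of joint lid between -0.05 and 0.05 rad/s); the robot touches nothing.
It fails at once if the bolt is forced against its stop (more than 35 N) (contact force between lock_case and stop above 35 N).
It fails at once if a bystander (car, multimeter, screwdriver, mouse, spare wheel or bottle) is shifted by more than 30 mm (distance of any of car_mid, meter_mid, driver_grip, mouse_mid, tyre_mid, bottle_mid from where it was at the start of the episode above 0.03 m).
It also fails if it takes over 58 s, if anything falls off the work surface, if the arm or the gripper's body presses on something with over 40 N, if the wrist force passes 120 N, or if a joint passes its speed limit or range.

## Robot

A 7-joint arm with a two-finger parallel gripper is mounted at the origin on the work surface. World frame = base frame: x ahead of the robot, y to its left, z up, the work surface at z = 0. Lengths are in m, angles in rad, forces in N, time in s.
With the tool pointing down it reaches from about 0.35 to 0.9 m from the base axis. Payload 8.1 kg.
Tool frame: the origin (TCP) lies midway between the tips of the shut fingers; the grasp point (between the pads) lies behind it (arm.tcp_to_grasp is the z of the grasp point in the tool frame, in m); z points along the fingers, y is the line along which they close (so a half turn about z gives the same grasp; the last joint's range is limited). The gripper opens to 92 mm and grips with 3 to 60 N. Pads are 19 mm wide; open, the fingers measure 130 mm over their backs; the gripper's body (75 mm by 190 mm) begins 47 mm behind the grasp point.
Start: joints at [-1.333, 0.434, 0.025, 1.573, -0.012, 1.134, -0.075], TCP at [0.209, 0.589, 0.227] pointing down, gripper open.
Joint ranges: [-2.62, 2.62], [-0.44, 2.09], [-1.27, 1.32], [0.08, 2.57], [-1.32, 4.46], [0.12, 2], [-2.74, 2.74]. Speed limits (rad/s): [2.22, 2.22, 3.01, 3.01, 3.14, 3.14, 3.14].

## Interface

Orientations are given as a rotation vector (axis times angle).
In Python, from cell import readout, vision, arm gives the robot as it stands.
- The arm moves only by the tool carry_out, never from a script. Its argument "increments" is one flat list of numbers, 6 for each row, row after row: the shift along the world's x, y, z in mm, then the turn, a rotation vector about the world's x, y, z in rad. In form: [tx, ty, tz, wx, wy, wz, tx, ty, tz, wx, wy, wz, ...]. A call has 1 to 20 rows; each row shifts and turns the commanded pose from where the row before left it; what a row does not reach is not made up. A row lasts 1/8 s, in which the tool goes at most 62.5 mm and 10.7 degrees, less where a joint would pass 70% of its speed; a pose out of reach is approached as far as the arm can. A call with a gripper value outside its range is refused whole. "grip" is the closure, from 0 (fully open) to 1 (shut), set as the call begins (left out, the last holds). The fingers move at their own pace and stop on an object; "newtons" is the grip in N (left out, the last holds). Time passes only in rows, so rows that do not move let the fingers close. It gives the time, the measured TCP pose, the force, the opening and the grip force at its end, in the units of the state.
- readout.observe(): the state, without advancing time (a new reading comes with each control period).
- vision.get_image(name): name is "scene" or "top" or "wrist"; returns the picture (384x512x3 uint8, red, green, blue); there is no depth.
- vision.calibration(name): a dict with "fov_y" (degrees; the focal length in pixels is half the picture's height over the tangent of half this angle, whatever the lens; pixels are square), "cx", "cy" (the principal point, pixels), "pose" (4x4, takes a point from camera to world coordinates). Camera axes: x right, y up, looking along -z (the intrinsics and any distortion apply to the point x, -y, -z); pixel columns grow to the right and rows downward; lengths in m; the calibration is good to about 2 mm. A picture is of the moment at which its call begins: read the wrist's pose just before it. calibration takes no time and is no camera call; for the wrist camera it gives the pose at the moment of the call.
- arm.sign_off(): hands the job in; it is judged then, once.
The state is a dict: "clock": time; "joints": joint angles; "dq": joint speeds; "joint_efforts": joint torques, N m; "position": TCP position; "ee_rot": TCP orientation; "force": force on the tool from outside, world axes, zero at the start; "ft_torque": the same for the moment, N m; "width": opening from 0.0 (shut) to 1.0 (fully open); "gripper_force": force on a finger pad.
Only numpy, scipy, OpenCV 4.12 (cv2) and the standard library are available. Lean on these libraries where they do the work, as an engineer would, in place of code of your own. Each camera call takes 0.05 s, during which the arm holds its last target. There are 200 camera calls.

## Working session

There is one attempt and no reset: what is moved stays moved. The work goes in short steps, Python scripts to look and compute and a tool call to move; the robot and the scene stay as the last step left them, time stands still between calls to the robot, and variables do not carry over. Pictures are saved under pics/ and viewed, at most 10 in all, crops included, and the job is handed in when it is done.

Besides the shell and the picture viewer there is one more tool, called after ">>>" by a JSON object that holds its "op" and its "data", one argument or row to a line. carry_out: Moves the arm, as the interface text tells. Its arguments: {"type":"object","properties":{"increments":{"type":"array","items":{"type":"number"}},"grip":{"type":"number"},"newtons":{"type":"number"}},"required":["increments"]}

```bash
mkdir -p pics; ls; python3 - <<'E'
from cell import readout, vision, arm
import cv2, numpy as np
s=readout.observe(); print({k:np.round(v,3) for k,v in s.items()}, arm.tcp_to_grasp)
for n in("top","scene"):
    c=vision.calibration(n); print(n,c)
    cv2.imwrite(f"pics/{n}0.png",vision.get_image(n)[...,::-1])
E
```

```text
pics
{'clock': np.float64(0.0), 'joints': array([-1.333,  0.435,  0.025,  1.574, -0.012,  1.134, -0.075]), 'dq': array([ 0.001, -0.001, -0.   ,  0.   ,  0.001,  0.002,  0.   ]), 'joint_efforts': array([ 0.0000e+00, -6.6787e+01,  9.8500e-01, -3.1447e+01, -6.1000e-02,
        4.3000e-02,  0.0000e+00]), 'position': array([0.209, 0.589, 0.226]), 'ee_rot': array([-5.330e-01, -3.096e+00,  2.000e-03]), 'force': array([-0.344, -0.747,  1.186]), 'ft_torque': array([ 0.003, -0.012,  0.05 ]), 'gripper_force': np.float64(0.0), 'width': np.float64(0.999)} -0.0188
top {'fov_y': 57.720781438108425, 'cx': 258.17977545237864, 'cy': 184.93133267033755, 'pose': array([[-0.02006351,  0.98542211, -0.16893996,  0.39473851],
       [-0.99978682, -0.02059859, -0.00141517,  0.06028395],
       [-0.00487447,  0.16887556,  0.98562533,  1.06316107],
       [ 0.        ,  0.        ,  0.        ,  1.        ]])}
scene {'fov_y': 43.577232912309164, 'cx': 252.33825119581823, 'cy': 187.80624163002565, 'pose': array([[-0.1276648 , -0.81734606,  0.56182481,  1.23821864],
       [ 0.99178852, -0.10952514,  0.06602866,  0.1359969 ],
       [ 0.00756568,  0.56564093,  0.82461694,  1.09918417],
       [ 0.        ,  0.        ,  0.        ,  1.        ]])}
```

View pics/top0.png

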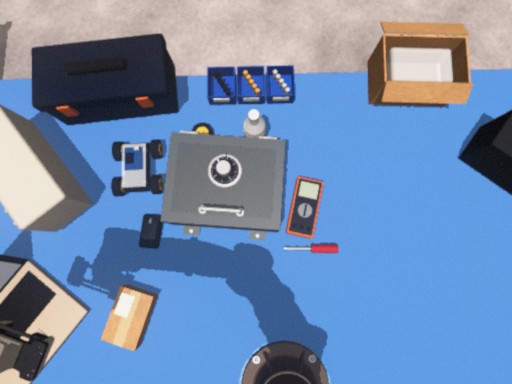

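View pics/scene0.png

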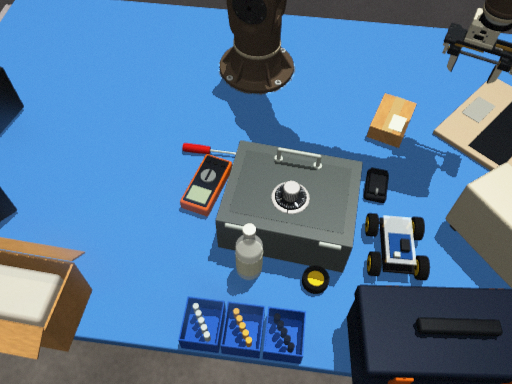

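The top view shows the box with its dial at about (225,170) and its handle from (200,208) to (242,212), hinge side at the top. The bottle is at (254,123), just behind the box. The scene view shows the dial at (291,196) and the handle at (298,158). Next I'll locate the bezel and the handle.

```bash
cat > h.py <<'E'
import cv2, numpy as np
def K(c,H=384):
    return H/2/np.tan(np.radians(c["fov_y"])/2)
def ray(c,u,v,z):
    f=K(c); d=c["pose"][:3,:3]@np.array([(u-c["cx"])/f,-(v-c["cy"])/f,-1]); o=c["pose"][:3,3]
    return o+d*(z-o[2])/d[2]
def proj(c,p):
    f=K(c); q=c["pose"][:3,:3].T@(np.asarray(p)-c["pose"][:3,3])
    return np.array([c["cx"]-f*q[0]/q[2], c["cy"]+f*q[1]/q[2]])
E
python3 - <<'E'
from cell import vision
from h import *
for n,(u,v),hb in(("top",(225,170),((190,200),(250,220))),("scene",(291,196),((268,142),(330,172)))):
    c=vision.calibration(n); im=cv2.imread(f"pics/{n}0.png"); g=im.min(2)
    m=np.zeros_like(g); m[v-22:v+23,u-22:u+23]=(g[v-22:v+23,u-22:u+23]>120)*255
    cs,_=cv2.findContours(m,cv2.RETR_EXTERNAL,cv2.CHAIN_APPROX_NONE)
    k=max(cs,key=cv2.contourArea); P=np.array([ray(c,*p,.141)[:2] for p in k[:,0]])
    # circle fit
    A=np.c_[2*P,np.ones(len(P))]; s=np.linalg.lstsq(A,(P**2).sum(1),rcond=None)[0]
    print(n,"dial",s[:2],"r",np.sqrt(s[2]+s[:2]@s[:2]))
    (a,b),(x,y)=hb; m=np.zeros_like(g); m[b:y,a:x]=(g[b:y,a:x]>140)*255
    cs,_=cv2.findContours(m,cv2.RETR_EXTERNAL,cv2.CHAIN_APPROX_NONE); k=max(cs,key=cv2.contourArea)
    r=cv2.minAreaRect(k); print(r); bx=cv2.boxPoints(r)
    Q=np.array([ray(c,*p,.173)[:2] for p in bx]); print("handle",Q.mean(0),Q.tolist())
E
```

```text
top dial [0.58594961 0.14355131] r 0.05255535265191606
((220.79177856445312, 211.47808837890625), (46.27067565917969, 8.950549125671387), 6.009005546569824)
handle [0.48040581 0.15873856] [[0.4764038871762751, 0.21875203821260983], [0.49924978182073443, 0.21655915275924156], [0.4843415995605826, 0.09847477079342476], [0.461627976364939, 0.10116826446257218]]
scene dial [0.59956    0.15194216] r 0.04127172907523036
((299.03521728515625, 151.8003387451172), (42.751190185546875, 2.838493585586548), 10.007979393005371)
handle [0.48500042 0.16201936] [[0.484762663571216, 0.10946351236970753], [0.47572253359038974, 0.1098057261323235], [0.4853046977545381, 0.21479348551165414], [0.49421179594004017, 0.2140147007965088]]
```

>>> {"op": "carry_out", "data": {
  "increments": [0, 0, 40, 0, 0, 0, 0, 0, 40, 0, 0, 0, 10, -10, 30, 0, 0, -0.05, 25, -29, 0, 0, 0, -0.06, 25, -29, 0, 0, 0, -0.06, 25, -29, 0, 0, 0, -0.06, 25, -29, 0, 0, 0, -0.06, 25, -29, 0, 0, 0, -0.06, 25, -29, 0, 0, 0, -0.06, 25, -29, 0, 0, 0, -0.06, 25, -29, 0, 0, 0, -0.06, 25, -29, 0, 0, 0, -0.06, 25, -29, 0, 0, 0, -0.06, 25, -29, 0, 0, 0, -0.06, 25, -29, 0, 0, 0, -0.06, 25, -29, 0, 0, 0, -0.06, 25, -29, 0, 0, 0, -0.06, 21, -25, 0, 0, 0, -0.06, 0, 0, 0, 0, 0, 0, 0, 0, 0, 0, 0, 0]
}}

```text
clock: 2.6
position: [0.5894, 0.1488, 0.3363]
ee_rot: [-1.888, -2.51, 0.001]
force: [-0.5, 0.3, 0.0]
width: 1.003
gripper_force: 0.0
```

```bash
python3 - <<'E'
from cell import readout, vision, arm
from h import *
c=vision.calibration("wrist"); cv2.imwrite("pics/w1.png",vision.get_image("wrist")[...,::-1])
np.save("w1.npy",c,allow_pickle=True); s=readout.observe(); print(c,proj(c,[.592,.148,.146]))
print({k:np.round(v,3) for k,v in s.items()})
E
```

```text
{'fov_y': 67.3511715841221, 'cx': 255.28464540468565, 'cy': 195.59283267740864, 'pose': array([[ 0.96044199, -0.26833855, -0.07446881,  0.56980322],
       [ 0.27847718,  0.92422483,  0.2612641 ,  0.21892775],
       [-0.00128131, -0.27166688,  0.9623905 ,  0.49452326],
       [ 0.        ,  0.        ,  0.        ,  1.        ]])} [256.9162896  176.81490483]
{'clock': np.float64(2.65), 'joints': array([-0.65 ,  0.353,  0.454,  1.468, -0.156,  1.357,  0.095]), 'dq': array([-0.008, -0.003, -0.002,  0.001,  0.002,  0.001, -0.001]), 'joint_efforts': array([ 1.0280e+00, -5.8644e+01,  6.2760e+00, -3.3528e+01,  2.6000e-02,
        3.5000e-02, -0.0000e+00]), 'position': array([0.589, 0.149, 0.336]), 'ee_rot': array([-1.887, -2.511,  0.   ]), 'force': array([-0.08 , -0.015, -0.056]), 'ft_torque': array([-0.03 ,  0.1  ,  0.007]), 'gripper_force': np.float64(0.0), 'width': np.float64(0.998)}
```

View pics/w1.png

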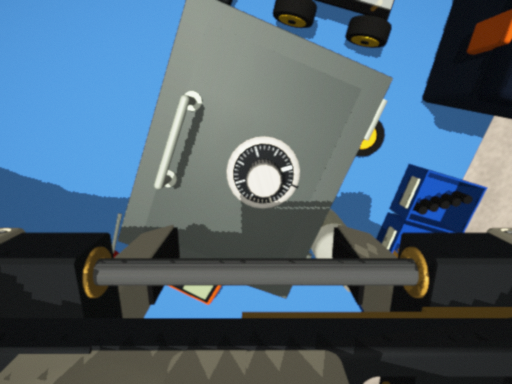

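The wrist view shows the dial at (263,175) with its bezel about 37 px in radius, the index line at about (297,186) and the broad zero bar near (288,169). The handle runs from (192,100) to (165,182). Next I'll fit the centre and unwrap the disc.

```bash
cat >> h.py <<'E'
def fitcirc(P):
    for _ in range(4):
        A=np.c_[2*P,np.ones(len(P))]; s=np.linalg.lstsq(A,(P**2).sum(1),rcond=None)[0]
        r=np.sqrt(s[2]+s[:2]@s[:2]); e=abs(np.hypot(*(P-s[:2]).T)-r); P=P[e<max(2*np.median(e),.0008)]
    return s[:2],r
def unwrap(c,im,ctr,z,radii,n=1440):
    """rows: radii, cols: azimuth (world, ccw) 0..360"""
    a=np.arange(n)*2*np.pi/n
    M=np.array([[proj(c,[ctr[0]+r*np.cos(t),ctr[1]+r*np.sin(t),z]) for t in a] for r in radii],np.float32)
    return cv2.remap(im,M[...,0],M[...,1],cv2.INTER_CUBIC)
E
python3 - <<'E'
from h import *
c=np.load("w1.npy",allow_pickle=True).item(); im=cv2.imread("pics/w1.png"); g=im.min(2)
u,v=263,173
m=np.zeros_like(g); m[v-45:v+45,u-45:u+45]=(g[v-45:v+45,u-45:u+45]>150)*255
cs,_=cv2.findContours(m,cv2.RETR_EXTERNAL,cv2.CHAIN_APPROX_NONE); k=np.vstack([q for q in cs if len(q)>30])[:,0]
ctr,r=fitcirc(np.array([ray(c,*p,.141)[:2] for p in k])); print(ctr,r)
# knob top (z .18): bright round
e=None
cs,_=cv2.findContours(((g>200)*255).astype(np.uint8)[140:215,220:310],cv2.RETR_EXTERNAL,cv2.CHAIN_APPROX_NONE)
for q in cs:
    if cv2.contourArea(q)>300:
        P=np.array([ray(c,*(p+[220,140]),.18)[:2] for p in q[:,0]]); print("knob?",fitcirc(P))
# handle
m=np.zeros_like(g); m[85:195,150:205]=(g[85:195,150:205]>165)*255
cs,_=cv2.findContours(m,cv2.RETR_EXTERNAL,cv2.CHAIN_APPROX_NONE); q=max(cs,key=cv2.contourArea)
P=np.array([ray(c,*p,.173)[:2] for p in q[:,0]]).astype(np.float32); R=cv2.minAreaRect(P*1000); print("handle",R)
np.save("ctr.npy",ctr)
U=unwrap(c,im,ctr,.146,np.linspace(.018,.050,65))
cv2.imwrite("pics/u1.png",np.vstack([cv2.resize(U[:,:720],(800,260)),cv2.resize(U[:,720:],(800,260))]))
E
```

```text
[0.59766038 0.15429652] 0.04159757647120411
knob? (array([0.59810945, 0.15300703]), np.float64(0.017261514537362195))
knob? (array([0.59491738, 0.16022441]), np.float64(0.036999036197949316))
handle ((488.2275085449219, 167.22763061523438), (115.91693878173828, 21.13250160217285), 76.47277069091797)
```

View pics/u1.png

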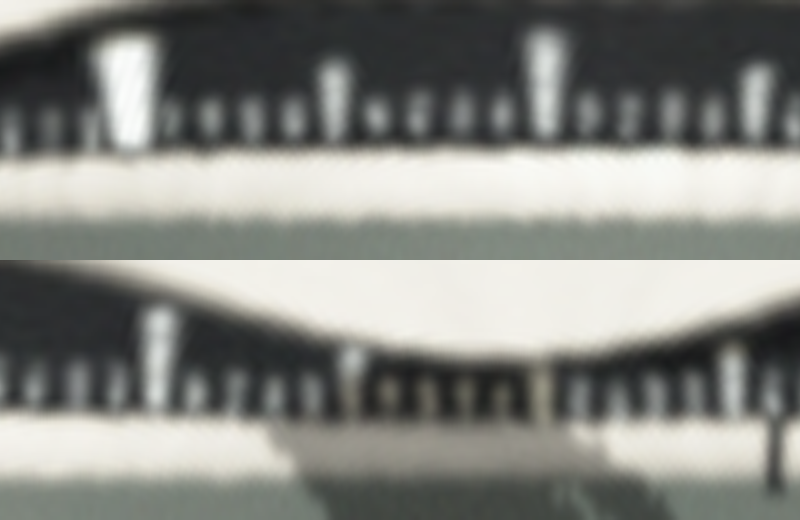

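The unwrapped disc shows the broad 0 bar at azimuth 28.8°, the index at 354.2° and the "5" bar at 345°. The dial therefore stands at about 3.9, and the dial centre is (0.598, 0.154). I'll go down around the knob with the gripper open and read it from near.

>>> {"op": "carry_out", "data": {
  "increments": [3, 2, -20, 0, 0, 0, 3, 2, -20, 0, 0, 0, 3, 1, -20, 0, 0, 0, 0, 0, -20, 0, 0, 0, 0, 0, -20, 0, 0, 0, 0, 0, -20, 0, 0, 0, 0, 0, -20, 0, 0, 0, 0, 0, -20, 0, 0, 0, 0, 0, -15, 0, 0, 0, 0, 0, -8, 0, 0, 0, 0, 0, 0, 0, 0, 0]
}}

```text
clock: 4.03
position: [0.5987, 0.1533, 0.1535]
ee_rot: [-1.889, -2.51, 0.001]
force: [0.1, -0.5, -0.5]
width: 1.0
gripper_force: 0.0
```

```bash
cat > look.py <<'E'
from cell import readout, vision
from h import *
import sys
ctr=np.array([.598,.1537])
c=vision.calibration("wrist"); im=np.ascontiguousarray(vision.get_image("wrist")[...,::-1]); s=readout.observe()
print("pos",np.round(s["position"],4),"rot",np.round(s["ee_rot"],3),"F",np.round(s["force"],2),"T",np.round(s["ft_torque"],3),"w",round(float(s["width"]),3),"j7",round(float(s["joints"][6]),2),"proj",proj(c,[*ctr,.146]).round())
U=unwrap(c,im,ctr,.146,np.linspace(.018,.050,65)); n=sys.argv[1]
cv2.imwrite(f"pics/u{n}.png",U); cv2.imwrite(f"pics/w{n}.png",im)
top=cv2.resize(im,(560,420))[:,:]; top=cv2.copyMakeBorder(top,0,0,0,240,cv2.BORDER_CONSTANT)
cv2.imwrite(f"pics/v{n}.png",np.vstack([top,cv2.resize(U[:,:720],(800,90)),cv2.resize(U[:,720:],(800,90))]))
E
python3 look.py 2
```

```text
pos [0.599  0.1532 0.154 ] rot [1.889 2.51  0.   ] F [ 0.89 -0.32 -0.25] T [-0.08   0.114  0.012] w 0.998 j7 0.16 proj [254. 235.]
```

View pics/v2.png

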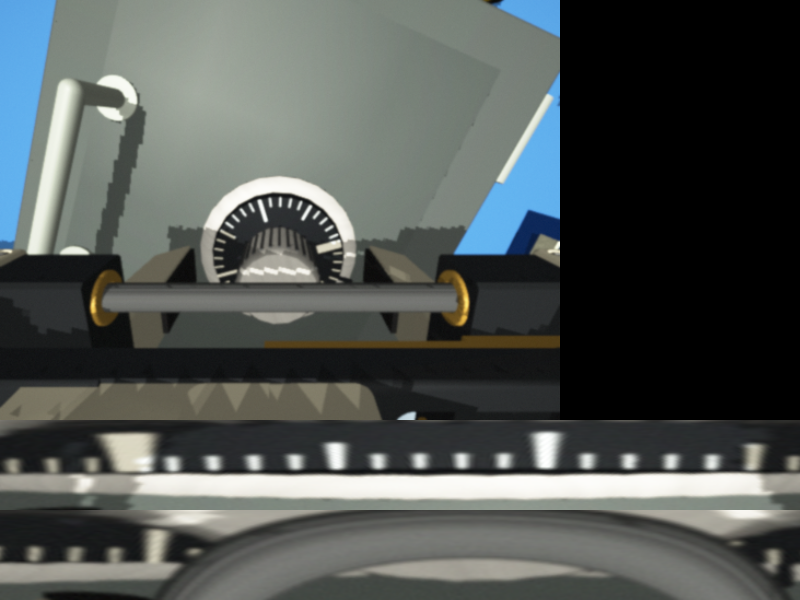

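The gripper straddles the knob. The 0 bar, at (298,226) in the wrist picture and azimuth 28.8°, stays readable from this side. The knob sits centred between the fingers at column 255. The reading at the start is about 3.95. I'll grip now.

>>> {"op": "carry_out", "data": {
  "increments": [0, 0, -2, 0, 0, 0, 0, 0, 0, 0, 0, 0, 0, 0, 0, 0, 0, 0, 0, 0, 0, 0, 0, 0, 0, 0, 0, 0, 0, 0, 0, 0, 0, 0, 0, 0, 0, 0, 0, 0, 0, 0, 0, 0, 0, 0, 0, 0],
  "grip": 1,
  "newtons": 50
}}

```text
clock: 5.08
position: [0.598, 0.1528, 0.1517]
ee_rot: [-1.889, -2.509, 0.002]
force: [-5.4, -0.6, 4.4]
width: 0.427
gripper_force: 50.0
```

```bash
python3 look.py 3; cat > zb.py <<'E'
# azimuth of the bright long marks seen on the disc's camera side
from h import *
import sys
U=cv2.imread(f"pics/u{sys.argv[1]}.png").min(2).astype(float)
r=U[24:32].mean(0)   # r .030-.0335: long marks only
m=(r>95).astype(np.uint8); n,l,st,ce=cv2.connectedComponentsWithStats(m[None])
print([(round(st[i,0]/4+st[i,2]/8,1),round(st[i,2]/4,1)) for i in range(1,n) if 1<st[i,2]/4<20])
E
python3 zb.py 2; python3 zb.py 3
```

```text
pos [0.598  0.1528 0.1517] rot [-1.889e+00 -2.509e+00  2.000e-03] F [-4.96 -1.33  4.35] T [-0.288  1.224  0.031] w 0.427 j7 0.16 proj [255. 236.]
[(np.float64(30.0), np.float64(10.0)), (np.float64(38.9), np.float64(3.2)), (np.float64(48.0), np.float64(3.5)), (np.float64(57.1), np.float64(3.8)), (np.float64(66.4), np.float64(3.8)), (np.float64(75.9), np.float64(4.8)), (np.float64(85.1), np.float64(3.8)), (np.float64(94.5), np.float64(4.0)), (np.float64(103.9), np.float64(3.8)), (np.float64(113.4), np.float64(3.8)), (np.float64(122.8), np.float64(5.5)), (np.float64(132.1), np.float64(3.8)), (np.float64(141.6), np.float64(3.8)), (np.float64(151.1), np.float64(3.8)), (np.float64(160.2), np.float64(3.5)), (np.float64(169.5), np.float64(3.5)), (np.float64(178.6), np.float64(1.8)), (np.float64(187.9), np.float64(1.2)), (np.float64(215.0), np.float64(4.0))]
[(np.float64(3.1), np.float64(6.2)), (np.float64(30.0), np.float64(10.5)), (np.float64(39.0), np.float64(3.5)), (np.float64(48.1), np.float64(3.8)), (np.float64(57.4), np.float64(3.8)), (np.float64(66.6), np.float64(3.8)), (np.float64(76.0), np.float64(5.0)), (np.float64(85.4), np.float64(3.8)), (np.float64(94.8), np.float64(4.0)), (np.float64(104.0), np.float64(4.0)), (np.float64(113.5), np.float64(4.0)), (np.float64(122.9), np.float64(5.8)), (np.float64(132.2), np.float64(4.0)), (np.float64(141.8), np.float64(4.0)), (np.float64(150.9), np.float64(3.8)), (np.float64(160.2), np.float64(4.0)), (np.float64(169.4), np.float64(3.8)), (np.float64(178.5), np.float64(2.5)), (np.float64(188.2), np.float64(3.0)), (np.float64(358.2), np.float64(3.5))]
```

>>> {"op": "carry_out", "data": {
  "increments": [-1, 0, 0, 0, 0, 0, 0, 0, 0, 0, 0, 0.05, 0, 0, 0, 0, 0, 0.05, 0, 0, 0, 0, 0, 0.05, 0, 0, 0, 0, 0, 0.05, 0, 0, 0, 0, 0, 0.05, 0, 0, 0, 0, 0, 0.05, 0, 0, 0, 0, 0, 0.05, 0, 0, 0, 0, 0, 0.05, 0, 0, 0, 0, 0, 0, 0, 0, 0, 0, 0, 0]
}}

```text
clock: 6.5
position: [0.5981, 0.1529, 0.1517]
ee_rot: [1.355, 2.834, -0.0]
force: [-0.4, -1.7, 0.9]
width: 0.428
gripper_force: 50.0
```

```bash
python3 look.py 4; python3 zb.py 4; python3 -c "
from cell import readout
from scipy.spatial.transform import Rotation as R
import numpy as np
y=R.from_rotvec(readout.observe()['ee_rot']).as_matrix()[:,1]; y0=R.from_rotvec([-1.889,-2.509,.002]).as_matrix()[:,1]
print(np.arctan2(y[1],y[0])-np.arctan2(y0[1],y0[0]))"
```

```text
pos [0.5981 0.1529 0.1517] rot [1.355 2.834 0.   ] F [-1.4  -0.98  0.64] T [-0.412  0.208 -0.015] w 0.423 j7 0.5 proj [255. 236.]
[(np.float64(48.8), np.float64(19.5)), (np.float64(62.2), np.float64(3.5)), (np.float64(71.4), np.float64(3.8)), (np.float64(80.6), np.float64(3.8)), (np.float64(90.0), np.float64(4.0)), (np.float64(99.4), np.float64(4.8)), (np.float64(108.8), np.float64(4.0)), (np.float64(118.0), np.float64(4.0)), (np.float64(127.5), np.float64(4.0)), (np.float64(136.9), np.float64(3.8)), (np.float64(146.2), np.float64(5.5)), (np.float64(155.5), np.float64(4.0)), (np.float64(164.9), np.float64(3.8)), (np.float64(174.1), np.float64(3.8)), (np.float64(183.2), np.float64(3.5)), (np.float64(192.5), np.float64(5.0)), (np.float64(201.5), np.float64(1.5)), (np.float64(210.9), np.float64(2.8))]
0.3987100487583045
```

No slip: the disc turned 22.5° against 22.8° for the gripper. I'll continue to 12, for a total of 1.264 rad.

>>> {"op": "carry_out", "data": {
  "increments": [0, 0, 0, 0, 0, 0.05, 0, 0, 0, 0, 0, 0.05, 0, 0, 0, 0, 0, 0.05, 0, 0, 0, 0, 0, 0.05, 0, 0, 0, 0, 0, 0.05, 0, 0, 0, 0, 0, 0.05, 0, 0, 0, 0, 0, 0.05, 0, 0, 0, 0, 0, 0.05, 0, 0, 0, 0, 0, 0.05, 0, 0, 0, 0, 0, 0.05, 0, 0, 0, 0, 0, 0.05, 0, 0, 0, 0, 0, 0.05, 0, 0, 0, 0, 0, 0.05, 0, 0, 0, 0, 0, 0.05, 0, 0, 0, 0, 0, 0.05, 0, 0, 0, 0, 0, 0.05, 0, 0, 0, 0, 0, 0.04, 0, 0, 0, 0, 0, 0, 0, 0, 0, 0, 0, 0]
}}

```text
clock: 8.93
position: [0.5982, 0.1532, 0.1518]
ee_rot: [0.081, 3.14, 0.0]
force: [3.4, 0.7, -1.9]
width: 0.426
gripper_force: 50.0
```

```bash
cat > yaw.py <<'E'
from cell import readout
from scipy.spatial.transform import Rotation as R
import numpy as np
y=R.from_rotvec(readout.observe()['ee_rot']).as_matrix()[:,1]; y0=R.from_rotvec([-1.889,-2.509,.002]).as_matrix()[:,1]
print("turned",np.arctan2(y[1],y[0])-np.arctan2(y0[1],y0[0]))
E
python3 look.py 5; python3 zb.py 5; python3 yaw.py
```

```text
pos [0.5983 0.1532 0.1518] rot [0.081 3.14  0.   ] F [ 2.66  0.35 -1.22] T [ 0.142 -0.512 -0.043] w 0.431 j7 1.23 proj [256. 236.]
[(np.float64(101.9), np.float64(9.8)), (np.float64(111.4), np.float64(3.8)), (np.float64(120.5), np.float64(4.0)), (np.float64(129.9), np.float64(3.8)), (np.float64(139.1), np.float64(3.8)), (np.float64(148.4), np.float64(4.8)), (np.float64(157.8), np.float64(4.0)), (np.float64(167.1), np.float64(3.8)), (np.float64(176.4), np.float64(3.8)), (np.float64(185.6), np.float64(3.8)), (np.float64(194.8), np.float64(5.5)), (np.float64(204.0), np.float64(3.5)), (np.float64(213.1), np.float64(3.8)), (np.float64(222.2), np.float64(3.5)), (np.float64(231.1), np.float64(3.2)), (np.float64(240.2), np.float64(5.0)), (np.float64(249.0), np.float64(3.0)), (np.float64(262.9), np.float64(12.8)), (np.float64(305.6), np.float64(4.8))]
turned 1.2392001762567868
```

View pics/v5.png

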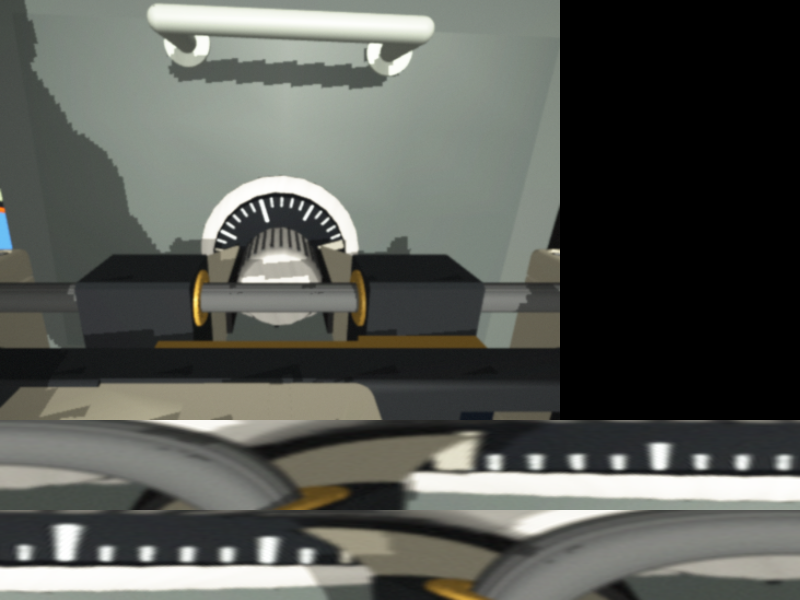

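The wrist picture shows the 0 bar beside the right finger at (302,222). The disc and gripper have both turned about 71°, which puts the dial at about 11.87. I'll add 0.02 rad, hold, then turn right towards 5.

>>> {"op": "carry_out", "data": {
  "increments": [0, 0, 0, 0, 0, 0.02, 0, 0, 0, 0, 0, 0, 0, 0, 0, 0, 0, 0]
}}

```text
clock: 9.35
position: [0.5982, 0.1532, 0.1518]
ee_rot: [0.048, 3.141, 0.0]
force: [4.0, 1.6, -3.0]
width: 0.43
gripper_force: 50.0
```

>>> {"op": "carry_out", "data": {
  "increments": [0, 0, 0, 0, 0, -0.05, 0, 0, 0, 0, 0, -0.06, 0, 0, 0, 0, 0, -0.06, 0, 0, 0, 0, 0, -0.06, 0, 0, 0, 0, 0, -0.06, 0, 0, 0, 0, 0, -0.06, 0, 0, 0, 0, 0, -0.06, 0, 0, 0, 0, 0, -0.06, 0, 0, 0, 0, 0, -0.06, 0, 0, 0, 0, 0, -0.06, 0, 0, 0, 0, 0, -0.06, 0, 0, 0, 0, 0, -0.06, 0, 0, 0, 0, 0, -0.06, 0, 0, 0, 0, 0, -0.06, 0, 0, 0, 0, 0, -0.06, 0, 0, 0, 0, 0, -0.06, 0, 0, 0, 0, 0, -0.05, 0, 0, 0, 0, 0, 0, 0, 0, 0, 0, 0, 0]
}}

```text
clock: 11.72
position: [0.598, 0.1528, 0.1518]
ee_rot: [1.547, 2.734, -0.0]
force: [3.7, -1.3, -2.3]
width: 0.427
gripper_force: 50.0
```

```bash
python3 look.py 6; python3 zb.py 6; python3 yaw.py
```

```text
pos [0.598  0.1529 0.1518] rot [ 1.547  2.734 -0.   ] F [ 3.05 -0.67 -2.64] T [-0.233 -0.752  0.006] w 0.425 j7 0.38 proj [255. 236.]
[(np.float64(42.1), np.float64(16.2)), (np.float64(54.1), np.float64(3.8)), (np.float64(63.4), np.float64(3.8)), (np.float64(72.5), np.float64(4.0)), (np.float64(81.9), np.float64(3.8)), (np.float64(91.1), np.float64(4.8)), (np.float64(100.5), np.float64(4.0)), (np.float64(110.0), np.float64(4.0)), (np.float64(119.4), np.float64(4.2)), (np.float64(128.8), np.float64(4.0)), (np.float64(138.1), np.float64(5.8)), (np.float64(147.4), np.float64(3.8)), (np.float64(156.8), np.float64(4.0)), (np.float64(166.1), np.float64(3.8)), (np.float64(175.4), np.float64(3.8)), (np.float64(184.5), np.float64(5.0)), (np.float64(193.5), np.float64(1.5)), (np.float64(203.1), np.float64(2.8))]
turned 0.26053469215525027
```

>>> {"op": "carry_out", "data": {
  "increments": [0, 0, 0, 0, 0, -0.05, 0, 0, 0, 0, 0, -0.045, 0, 0, 0, 0, 0, 0, 0, 0, 0, 0, 0, 0]
}}

```text
clock: 12.28
position: [0.598, 0.1528, 0.1518]
ee_rot: [1.675, 2.657, -0.0]
force: [2.8, -1.5, -2.4]
width: 0.425
gripper_force: 50.0
```

```bash
python3 look.py 7; python3 zb.py 7; python3 yaw.py
```

```text
pos [0.598  0.1529 0.1518] rot [ 1.675  2.657 -0.   ] F [ 3.04 -1.01 -1.27] T [-0.398 -0.639  0.037] w 0.427 j7 0.3 proj [255. 236.]
[(np.float64(7.4), np.float64(4.8)), (np.float64(39.4), np.float64(10.8)), (np.float64(48.6), np.float64(3.8)), (np.float64(57.9), np.float64(3.8)), (np.float64(67.0), np.float64(4.0)), (np.float64(76.4), np.float64(3.8)), (np.float64(85.6), np.float64(4.8)), (np.float64(95.0), np.float64(4.0)), (np.float64(104.5), np.float64(4.0)), (np.float64(113.9), np.float64(4.2)), (np.float64(123.2), np.float64(4.0)), (np.float64(132.6), np.float64(5.8)), (np.float64(141.9), np.float64(3.8)), (np.float64(151.2), np.float64(4.0)), (np.float64(160.6), np.float64(3.8)), (np.float64(169.9), np.float64(3.8)), (np.float64(178.9), np.float64(4.2)), (np.float64(188.2), np.float64(2.0)), (np.float64(197.6), np.float64(2.8))]
turned 0.1656272802533254
```

The dial is at 5.0. I'll turn left past 7 and feel for the bolt.

>>> {"op": "carry_out", "data": {
  "increments": [0, 0, 0, 0, 0, 0.05, 0, 0, 0, 0, 0, 0.05, 0, 0, 0, 0, 0, 0.05, 0, 0, 0, 0, 0, 0.05, 0, 0, 0, 0, 0, 0.05, 0, 0, 0, 0, 0, 0.05, 0, 0, 0, 0, 0, 0.05, 0, 0, 0, 0, 0, 0.05, 0, 0, 0, 0, 0, 0.05, 0, 0, 0, 0, 0, 0.03]
}}

```text
clock: 13.58
position: [0.5982, 0.153, 0.1518]
ee_rot: [0.995, 2.979, 0.0]
force: [3.6, -1.0, -2.1]
width: 0.427
gripper_force: 50.0
```

```bash
cat > tq.py <<'E'
from cell import readout
from scipy.spatial.transform import Rotation as R
import numpy as np
s=readout.observe(); y=R.from_rotvec(s['ee_rot']).as_matrix()[:,1]; y0=R.from_rotvec([-1.889,-2.509,.002]).as_matrix()[:,1]
t=np.arctan2(y[1],y[0])-np.arctan2(y0[1],y0[0])
print("turned",round(t,4),"no",round(3.95+t/2/np.pi*40,2),"F",s["force"].round(1),"T",s["ft_torque"].round(3),"eff",s["joint_efforts"].round(3),s["dq"][6].round(3),"p",s["position"].round(4))
E
python3 tq.py
```

```text
turned 0.6461 no 8.06 F [ 3.6 -1.  -2.1] T [-0.228 -0.785 -0.233] eff [-1.6080e+00 -6.7942e+01  3.3710e+00 -2.7084e+01 -4.4200e-01  1.3570e+00
 -9.0000e-03] 0.198 p [0.5982 0.153  0.1518]
```

The torque has risen to −0.23 N m, so the bolt is caught. I'll approach 9, then step.

>>> {"op": "carry_out", "data": {
  "increments": [0, 0, 0, 0, 0, 0.04, 0, 0, 0, 0, 0, 0.04, 0, 0, 0, 0, 0, 0.04, 0, 0, 0, 0, 0, 0, 0, 0, 0, 0, 0, 0]
}}

```text
clock: 14.2
position: [0.5981, 0.1531, 0.1518]
ee_rot: [0.815, 3.034, 0.0]
force: [4.9, -0.2, -3.8]
width: 0.431
gripper_force: 50.0
```

```bash
python3 tq.py
```

```text
turned 0.7657 no 8.82 F [ 4.9 -0.2 -3.8] T [-0.291 -1.061 -0.103] eff [ -1.397 -68.37    2.541 -26.74   -0.614   1.707   0.127] -0.0 p [0.5981 0.1531 0.1518]
```

>>> {"op": "carry_out", "data": {
  "increments": [0, 0, 0, 0, 0, 0.02, 0, 0, 0, 0, 0, 0.02, 0, 0, 0, 0, 0, 0, 0, 0, 0, 0, 0, 0]
}}

```text
clock: 14.7
position: [0.5981, 0.153, 0.1518]
ee_rot: [0.754, 3.049, 0.0]
force: [5.1, -0.9, -2.5]
width: 0.427
gripper_force: 50.0
```

```bash
python3 tq.py
```

```text
turned 0.8057 no 9.08 F [ 5.1 -0.9 -2.5] T [-0.352 -1.093 -0.134] eff [ -1.412 -68.455   2.38  -26.739  -0.606   1.71    0.148] -0.001 p [0.5981 0.153  0.1518]
```

>>> {"op": "carry_out", "data": {
  "increments": [0, 0, 0, 0, 0, 0.02, 0, 0, 0, 0, 0, 0.02, 0, 0, 0, 0, 0, 0, 0, 0, 0, 0, 0, 0]
}}

```text
clock: 15.2
position: [0.5981, 0.1531, 0.1518]
ee_rot: [0.693, 3.064, 0.0]
force: [5.3, -0.7, -3.3]
width: 0.425
gripper_force: 50.0
```

```bash
python3 tq.py
```

```text
turned 0.8457 no 9.33 F [ 5.3 -0.7 -3.3] T [-0.221 -1.089 -0.131] eff [ -1.399 -68.545   2.258 -26.739  -0.571   1.762   0.123] -0.001 p [0.5981 0.1531 0.1518]
```

>>> {"op": "carry_out", "data": {
  "increments": [0, 0, 0, 0, 0, 0.02, 0, 0, 0, 0, 0, 0.02, 0, 0, 0, 0, 0, 0, 0, 0, 0, 0, 0, 0]
}}

```text
clock: 15.7
position: [0.5982, 0.153, 0.1518]
ee_rot: [0.632, 3.077, 0.0]
force: [4.9, -1.7, -3.0]
width: 0.43
gripper_force: 50.0
```

```bash
python3 tq.py
```

```text
turned 0.8857 no 9.59 F [ 4.9 -1.7 -3. ] T [-0.228 -1.108 -0.156] eff [ -1.364 -68.63    2.111 -26.739  -0.572   1.764   0.135] -0.0 p [0.5982 0.153  0.1518]
```

>>> {"op": "carry_out", "data": {
  "increments": [0, 0, 0, 0, 0, 0.02, 0, 0, 0, 0, 0, 0.02, 0, 0, 0, 0, 0, 0, 0, 0, 0, 0, 0, 0]
}}

```text
clock: 16.2
position: [0.5981, 0.1531, 0.1518]
ee_rot: [0.57, 3.089, 0.0]
force: [5.3, -0.2, -3.5]
width: 0.425
gripper_force: 50.0
```

```bash
python3 tq.py
```

```text
turned 0.9257 no 9.84 F [ 5.3 -0.2 -3.5] T [-0.229 -1.103 -0.178] eff [ -1.336 -68.712   1.957 -26.739  -0.566   1.764   0.16 ] 0.0 p [0.5981 0.1531 0.1518]
```

>>> {"op": "carry_out", "data": {
  "increments": [0, 0, 0, 0, 0, 0.02, 0, 0, 0, 0, 0, 0.02, 0, 0, 0, 0, 0, 0, 0, 0, 0, 0, 0, 0]
}}

```text
clock: 16.7
position: [0.5982, 0.1531, 0.1518]
ee_rot: [0.508, 3.1, 0.0]
force: [5.9, -0.7, -2.4]
width: 0.425
gripper_force: 50.0
```

```bash
python3 tq.py
```

```text
turned 0.9657 no 10.1 F [ 5.9 -0.7 -2.4] T [-0.212 -1.101 -0.123] eff [ -1.311 -68.788   1.847 -26.739  -0.539   1.809   0.118] 0.0 p [0.5982 0.1531 0.1518]
```

>>> {"op": "carry_out", "data": {
  "increments": [0, 0, 0, 0, 0, 0.02, 0, 0, 0, 0, 0, 0.02, 0, 0, 0, 0, 0, 0, 0, 0, 0, 0, 0, 0]
}}

```text
clock: 17.2
position: [0.5982, 0.1531, 0.1518]
ee_rot: [0.446, 3.109, 0.0]
force: [6.3, -0.5, -3.1]
width: 0.428
gripper_force: 50.0
```

```bash
python3 tq.py
```

```text
turned 1.0056 no 10.35 F [ 6.3 -0.5 -3.1] T [-0.221 -1.059 -0.216] eff [ -1.318 -68.881   1.66  -26.737  -0.484   1.8     0.214] 0.0 p [0.5982 0.1531 0.1518]
```

The torque has risen a little, possibly first contact. I'll use smaller steps.

>>> {"op": "carry_out", "data": {
  "increments": [0, 0, 0, 0, 0, 0.02, 0, 0, 0, 0, 0, 0, 0, 0, 0, 0, 0, 0]
}}

```text
clock: 17.58
position: [0.5982, 0.1531, 0.1518]
ee_rot: [0.416, 3.114, 0.0]
force: [5.3, -0.1, -3.3]
width: 0.427
gripper_force: 50.0
```

```bash
python3 tq.py
```

```text
turned 1.0253 no 10.48 F [ 5.3 -0.1 -3.3] T [-0.177 -1.014 -0.397] eff [ -1.388 -68.937   1.514 -26.732  -0.376   1.784   0.371] 0.001 p [0.5982 0.1531 0.1518]
```

The stop is met: the torque is up by about 0.25 N m over the drawing level, roughly 15 N on the stop. I'll hold briefly, let go, rise, and move over the handle with yaw −1.41 rad.

>>> {"op": "carry_out", "data": {
  "increments": [0, 0, 0, 0, 0, 0, 0, 0, 0, 0, 0, 0]
}}

```text
clock: 17.82
position: [0.5982, 0.1531, 0.1517]
ee_rot: [0.416, 3.114, 0.0]
force: [4.7, -1.1, -3.3]
width: 0.425
gripper_force: 50.0
```

>>> {"op": "carry_out", "data": {
  "increments": [0, 0, 0, 0, 0, 0, 0, 0, 0, 0, 0, 0, 0, 0, 0, 0, 0, 0, 0, 0, 0, 0, 0, 0, 0, 0, 20, 0, 0, 0, 0, 0, 30, 0, 0, 0, 0, 0, 30, 0, 0, 0, 0, 0, 20, 0, 0, 0, -11, 1, 0, 0, 0, -0.14, -11, 1, 0, 0, 0, -0.14, -11, 1, 0, 0, 0, -0.14, -11, 1, 0, 0, 0, -0.14, -11, 1, 0, 0, 0, -0.14, -11, 1, 0, 0, 0, -0.14, -11, 1, 0, 0, 0, -0.14, -11, 1, 0, 0, 0, -0.14, -11, 1, 0, 0, 0, -0.14, -10, 1, 0, 0, 0, -0.147, 0, 0, 0, 0, 0, 0],
  "grip": 0
}}

```text
clock: 20.2
position: [0.4883, 0.1634, 0.2519]
ee_rot: [-2.33, -2.107, -0.0]
force: [0.5, -0.2, -0.3]
width: 0.997
gripper_force: 0.0
```

```bash
python3 look.py 8; python3 tq.py; python3 - <<'E'
from cell import vision
from h import *
c=vision.calibration("wrist"); print("tcp->", proj(c,[.4886,.1641,.173]))
im=cv2.imread("pics/w8.png"); im=np.hstack([im,np.zeros((384,288,3),np.uint8)])
cv2.imwrite("pics/h8.png",im)
E
```

```text
pos [0.4889 0.1633 0.2519] rot [-2.328 -2.11  -0.   ] F [ 0.05 -0.18  0.97] T [-0.093  0.014  0.021] w 0.999 j7 -0.41 proj [371. 193.]
turned -0.3783 no 1.54 F [ 0.1 -0.2  1. ] T [-0.093  0.014  0.021] eff [ -0.424 -47.364   3.474 -30.445  -0.09    0.07   -0.689] 0.019 p [0.4889 0.1633 0.2519]
tcp-> [254.18865159 201.464986  ]
```

View pics/w8.png

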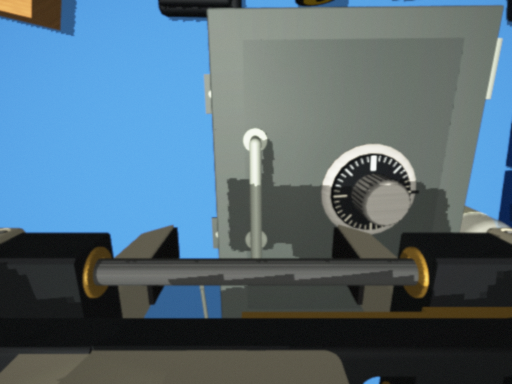

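The wrist view shows the bar running vertically at column 255 (rows 138–240), between the fingers, and the dial released. I'll descend and grip the bar.

>>> {"op": "carry_out", "data": {
  "increments": [0, 0, -20, 0, 0, 0, 0, 0, -20, 0, 0, 0, 0, 0, -20, 0, 0, 0, 0, 0, -20, 0, 0, 0, 0, 0, -12, 0, 0, 0, 0, 0, -6, 0, 0, 0, 0, 0, 0, 0, 0, 0]
}}

```text
clock: 21.12
position: [0.4891, 0.163, 0.1537]
ee_rot: [2.331, 2.106, -0.0]
force: [0.3, 0.5, 0.5]
width: 1.001
gripper_force: 0.0
```

>>> {"op": "carry_out", "data": {
  "increments": [0, 0, 0, 0, 0, 0, 0, 0, 0, 0, 0, 0, 0, 0, 0, 0, 0, 0, 0, 0, 0, 0, 0, 0, 0, 0, 0, 0, 0, 0, 0, 0, 0, 0, 0, 0, 0, 0, 0, 0, 0, 0, 0, 0, 0, 0, 0, 0, 0, 0, 0, 0, 0, 0],
  "grip": 1,
  "newtons": 40
}}

```text
clock: 22.25
position: [0.4883, 0.1631, 0.1537]
ee_rot: [-2.331, -2.105, 0.002]
force: [-4.5, 0.1, 2.6]
width: 0.096
gripper_force: 40.0
```

```bash
python3 tq.py; python3 - <<'E'
import numpy as np
# grasp-point path: arc about the hinge, lid 0..0.82 in 16 rows with tool tilt 0.45 of lid angle; hinge dir yaw -0.101
a=-.101; ex=np.array([np.cos(a),np.sin(a),0]); ez=np.array([0,0,1.])
def tcp(t,k):
    g=(-210*np.cos(t)+48*np.sin(t))*ex+(210*np.sin(t)+48*np.cos(t))*ez
    ti=k*t; zt=-np.sin(ti)*ex-np.cos(ti)*ez
    return g+18.8*zt
n=18
for k in(0,.5):
    T=[tcp(t,k) for t in np.linspace(0,.82,n+1)]; print(k,np.diff(T,axis=0).round(1).tolist())
print("axis",[-np.sin(a),np.cos(a)], .5*.82/n)
E
```

```text
turned -0.382 no 1.52 F [-4.5  0.1  2.6] T [-0.101  0.985  0.04 ] eff [ 1.4300e-01 -5.0004e+01  4.6710e+00 -2.6648e+01 -1.9000e-02 -7.5500e-01
 -5.0000e-02] 0.0 p [0.4883 0.1631 0.1537]
0 [[2.4, -0.2, 9.5], [2.8, -0.3, 9.4], [3.2, -0.3, 9.3], [3.7, -0.4, 9.1], [4.1, -0.4, 8.9], [4.5, -0.5, 8.7], [4.9, -0.5, 8.5], [5.2, -0.5, 8.3], [5.6, -0.6, 8.0], [6.0, -0.6, 7.8], [6.3, -0.6, 7.5], [6.6, -0.7, 7.2], [7.0, -0.7, 6.9], [7.3, -0.7, 6.6], [7.6, -0.8, 6.2], [7.8, -0.8, 5.9], [8.1, -0.8, 5.5], [8.3, -0.8, 5.1]]
0.5 [[2.0, -0.2, 9.5], [2.4, -0.2, 9.4], [2.8, -0.3, 9.3], [3.2, -0.3, 9.1], [3.6, -0.4, 9.0], [4.0, -0.4, 8.8], [4.4, -0.4, 8.6], [4.8, -0.5, 8.4], [5.2, -0.5, 8.1], [5.6, -0.6, 7.9], [5.9, -0.6, 7.6], [6.2, -0.6, 7.3], [6.6, -0.7, 7.0], [6.9, -0.7, 6.7], [7.2, -0.7, 6.4], [7.4, -0.8, 6.0], [7.7, -0.8, 5.7], [7.9, -0.8, 5.3]]
axis [np.float64(0.100828370729568), np.float64(0.9949038343759766)] 0.022777777777777775
```

>>> {"op": "carry_out", "data": {
  "increments": [2.0, -0.2, 9.5, 0.002, 0.023, 0, 2.4, -0.2, 9.4, 0.002, 0.023, 0, 2.8, -0.3, 9.3, 0.002, 0.023, 0, 3.2, -0.3, 9.1, 0.002, 0.023, 0]
}}

```text
clock: 22.75
position: [0.4977, 0.1622, 0.1894]
ee_rot: [-2.278, -2.058, 0.103]
force: [1.6, 2.1, -15.8]
width: 0.092
gripper_force: 40.0
```

```bash
python3 tq.py
```

```text
turned -0.3817 no 1.52 F [  1.6   2.1 -15.8] T [ 0.326 -0.478 -0.03 ] eff [  0.102 -63.948   6.61  -31.453   0.365   0.517  -0.209] 0.088 p [0.4977 0.1622 0.1894]
```

The lid is rising with about 16 N at the handle, so I'll continue the arc.

>>> {"op": "carry_out", "data": {
  "increments": [3.6, -0.4, 9.0, 0.002, 0.023, 0, 4.0, -0.4, 8.8, 0.002, 0.023, 0, 4.4, -0.4, 8.6, 0.002, 0.023, 0, 4.8, -0.5, 8.4, 0.002, 0.023, 0, 5.2, -0.5, 8.1, 0.002, 0.023, 0, 5.6, -0.6, 7.9, 0.002, 0.023, 0, 5.9, -0.6, 7.6, 0.002, 0.023, 0, 6.2, -0.6, 7.3, 0.002, 0.023, 0, 0, 0, 0, 0, 0, 0]
}}

```text
clock: 23.88
position: [0.5365, 0.1586, 0.2556]
ee_rot: [-2.167, -1.958, 0.286]
force: [-9.4, 1.8, -1.7]
width: 0.095
gripper_force: 40.0
```

>>> {"op": "carry_out", "data": {
  "increments": [6.6, -0.7, 7.0, 0.002, 0.023, 0, 6.9, -0.7, 6.7, 0.002, 0.023, 0, 7.2, -0.7, 6.4, 0.002, 0.023, 0, 7.4, -0.8, 6.0, 0.002, 0.023, 0, 7.7, -0.8, 5.7, 0.002, 0.023, 0, 7.9, -0.8, 5.3, 0.002, 0.023, 0, 0, 0, 0, 0, 0, 0, 0, 0, 0, 0, 0, 0]
}}

```text
clock: 24.88
position: [0.5801, 0.1546, 0.2938]
ee_rot: [-2.079, -1.88, 0.409]
force: [-11.1, 2.4, 3.3]
width: 0.097
gripper_force: 40.0
```

```bash
python3 tq.py; python3 - <<'E'
from cell import vision,readout
from h import *
from scipy.spatial.transform import Rotation as R
im=vision.get_image("scene")[...,::-1]; cv2.imwrite("pics/s9.png",im)
s=readout.observe(); M=R.from_rotvec(s["ee_rot"]).as_matrix(); g=s["position"]-.0188*M[:,2]
h=np.array([.598,.153])+.1*np.array([.995,-.101]); d=(h-g[:2])@[.995,-.101]; z=g[2]-.125
print("tool z",M[:,2].round(3),"lid angle",np.degrees(np.arctan2(z,d)-np.arctan2(48,210)),"radius",np.hypot(d,z))
E
```

```text
turned -0.3819 no 1.52 F [-11.1   2.4   3.3] T [ 0.332  2.267 -0.076] eff [ 2.9040e+00 -7.6817e+01  9.6430e+00 -3.4121e+01  5.3500e-01 -1.5440e+00
  2.0000e-03] 0.0 p [0.5801 0.1546 0.2938]
tool z [-0.408  0.036 -0.912] lid angle 46.463542103499016 radius 0.21619372313386873
```

View pics/s9.png

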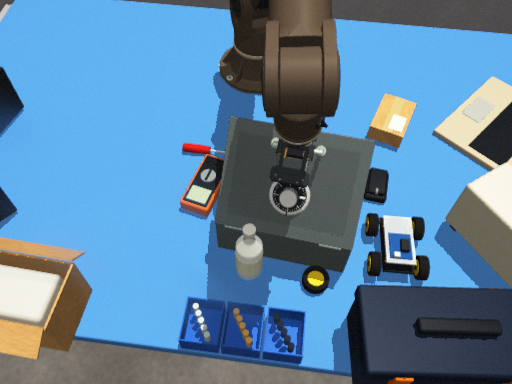

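The lid is open at about 46.5°, and all bystanders are in their places. I'll open the fingers a little and withdraw along the tool axis.

>>> {"op": "carry_out", "data": {
  "increments": [0, 0, 0, 0, 0, 0, 0, 0, 0, 0, 0, 0, 0, 0, 0, 0, 0, 0, 0, 0, 0, 0, 0, 0, 4, 0, 9, 0, 0, 0, 8, -1, 18, 0, 0, 0, 8, -1, 18, 0, 0, 0, 8, -1, 18, 0, 0, 0, 8, -1, 18, 0, 0, 0, 0, 0, 25, 0, 0, 0, 0, 0, 0, 0, 0, 0, 0, 0, 0, 0, 0, 0],
  "grip": 0.7
}}

```text
clock: 26.42
position: [0.6155, 0.1481, 0.3832]
ee_rot: [-2.085, -1.88, 0.407]
force: [0.0, -0.8, -0.5]
width: 0.302
gripper_force: 0.0
```

```bash
python3 tq.py; python3 - <<'E'
from cell import vision
from h import *
a=vision.get_image("scene")[...,::-1]; b=vision.get_image("wrist")[...,::-1]
cv2.imwrite("pics/f10.png",cv2.resize(np.hstack([a,b]),(800,300)))
# bystander shift check: difference outside box/arm, vs. the start
a0=cv2.imread("pics/scene0.png").astype(int); d=abs(a-a0).max(2)
for n,(x0,y0,x1,y1) in dict(meter=(180,153,225,215),driver=(180,140,215,156),mouse=(364,165,392,205),car=(362,208,432,280),tyre=(300,262,332,296)).items(): print(n,(d[y0:y1,x0:x1]>60).mean().round(3))
E
```

```text
turned -0.3851 no 1.5 F [ 0.  -0.8 -0.5] T [-0.157 -0.475  0.013] eff [-5.3000e-02 -8.5364e+01  1.0520e+00 -3.2744e+01 -8.2800e-01  2.4750e+00
 -2.5000e-02] -0.005 p [0.6155 0.1481 0.3832]
meter 0.184
driver 0.209
mouse 0.194
car 0.0
tyre 0.006
```

View pics/f10.png

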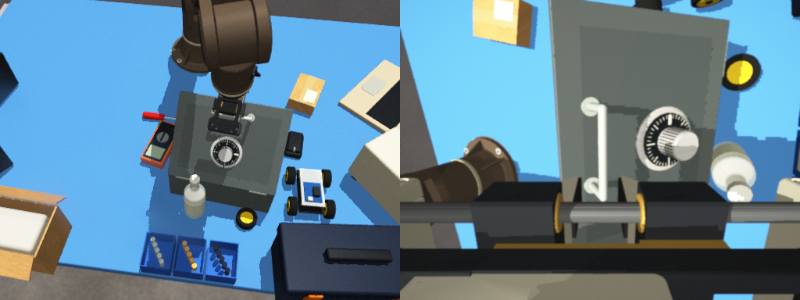

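The gripper is clear of the handle with no force on it, the lid stays open and the bystanders are in place. The image differences near the meter, screwdriver and mouse look like the lid and its shadow. I'll hand the job in.

```bash
python3 -c "
from cell import arm
print(arm.sign_off())"
```

```text
the job is handed in; nothing more can be done
None
```

I opened the strongbox and handed the job in; no verdict came back. I turned the dial left to 12, right to 5, then left to its stop near 10.4 (an estimated 15 N), and the lid stands open at about 46° with the arm clear and nothing else seen to have moved.

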